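# Stow the wide bearing cup in the pop-out caddy tray

### The job

Press the caddy's round release button so that its sprung tray pops out, stand the wider of the two brass bearing cups upright, open side up, in the round recess of the tray, and push the tray gently home until the latch clicks and it stays in when you let go. Do not force the button or the tray (keep below 22 N on either), and leave the other parts on the plate where they lie.

Things in the scene. Friction and masses are not known exactly. Their poses are not given: they have to be found in the camera images.
- caddy: Grey steel housing fixed to the plate, 190 (x) x 220 (y) x 76 mm high; origin at the centre of its underside, z up. Its front, out of which the tray comes, faces its own -x. The tray opening is 136 mm wide, from 12 to 66 mm height. Place and yaw differ each time.
- tray (a joint): How far the tray is out (m, along the caddy's -x): 0 = shut and latched, as at the start; 0.09 = fully out. A spring pushes it out (3 N when out, 5 N when shut). To latch, it must be pushed PAST shut, to a negative value that differs each time (2 to 28 mm, unseen). Let go, it comes back to 0 and stays if it has clicked, else it runs out again.
- tray_front (a point): Middle of the top edge of the outer face of the tray's front plate: aluminium, 132 mm wide, 10 mm thick, 14 to 60 mm above the bench. It stands 40 mm ahead of the housing when shut. Push it along the caddy's +x (its axes). The push peaks at 7 to 11 N, eases by 2 N some 3 mm before the click; 1 mm beyond the click a rubber buffer adds 6 N per mm, so a push that has reached about 15 N has clicked.
- recess (a point): Centre of the floor of the round recess in the tray (diameter 46 mm, 5 mm deep; its floor is 25 mm and the tray's upper face 30 mm above the bench). It moves with the tray and lies 70 mm behind the outer face of the front plate; fully out it is 60 mm ahead of the housing's front. Axes as the caddy's.
- release (a joint): How far the release button is pressed down, in m: 0 up, 0.012 at its end stop. The latch lets go at about 7 mm; 9 to 10 mm is a good press. It needs about 5 to 6 N and springs back up.
- release_top (a point): Centre of the top of the release button, a plain steel button of 26 mm diameter that stands on the housing's roof at its front left (55 mm ahead, 85 mm to +y of the caddy's centre), top 96 mm above the bench. Pressed straight down.
- wide_cup: The wider bearing cup, tarnished brass, open at the top, 40 mm outside diameter, 30 mm high, wall 5 mm, 0.1 to 0.2 kg; stands on the plate. Origin at the centre of its underside, z up. It changes places with the small cup.
- small_cup: The other bearing cup, same brass, 28 mm diameter, 20 mm high: to be left alone. Origin at the centre of its underside.
- drum_band: Green enamel ring, 72 mm diameter, 24 mm high, lying flat: to be left alone. Origin at the centre of its underside.
- punch: Stubby square steel punch, 85 mm long along its x, 12 mm thick, lying flat: to be left alone. Origin on its underside near the middle.
- bead: Bone spacer bead, 19 mm diameter, 14 mm high, standing on its flat end: to be left alone. Origin at the centre of its underside.
Mind the look-alikes: they are no part of the job. Leave any purple or white look-alike of the wide_cup alone.

How it is judged:
On the way, in this order (a step that is already met when the one before it is completed fails the run):
1. the tray has popped out (value of joint tray above 0.075 m), for 0.1 s.
2. the wide cup stands upright in the recess of the open tray, let go (horizontal distance between wide_cup and recess below 0.006 m and z of wide_cup in the frame of recess between -0.003 and 0.003 m and angle between wide_cup's own z axis and vertical below 0.1 rad and value of joint tray above 0.06 m and contact force between each of the fingers, the arm and wide_cup below 0.05 N), for 0.2 s.
At the end, for the whole second after the job is handed in: The tray rests latched at its shut position (joint between -4 and +6 mm) with nothing holding it, the release is up, and the wide cup stands at rest upright (within 0.1 rad) in the recess, within 6 mm of its centre and 3 mm of its floor (horizontal distance between wide_cup and recess below 0.006 m and z of wide_cup in the frame of recess between -0.003 and 0.003 m and angle between wide_cup's own z axis and vertical below 0.1 rad and value of joint tray between -0.004 and 0.006 m and linear speed of wide_cup below 0.02 m/s and value of joint release below 0.003 m); the robot touches nothing.
It fails at once if the tray is pushed or pulled with more than 22 N (contact force between any of the fingers, the arm and tray above 22 N).
It fails at once if the release is pressed with more than 22 N (contact force between any of the fingers, the arm and release above 22 N).
It fails at once if a part to be left alone is moved more than 20 mm (distance of any of small_cup, drum_band, punch, bead from where it was at the start of the episode above 0.02 m).
It also fails if it takes over 69 s, if anything falls off the work surface, if the arm or the gripper's body presses on something with over 40 N, if the wrist force passes 120 N, or if a joint passes its speed limit or range.

### The arm

A 6-joint arm with a two-finger parallel gripper is mounted at the origin on the work surface. World frame = base frame: x ahead of the robot, y to its left, z up, the work surface at z = 0. Lengths are in m, angles in rad, forces in N, time in s.
With the tool pointing down it reaches from about 0.425 to 0.95 m from the base axis. Payload 3.5 kg.
Tool frame: the origin (TCP) lies midway between the tips of the shut fingers; the grasp point (between the pads) lies 19 mm behind it; z points along the fingers, x is the direction in which the jaws open and shut, and the axes are right-handed (so a half turn about z gives the same grasp; the last joint's range is limited). The gripper opens to 85 mm and grips with 20 to 120 N. Pads are 22 mm wide; open, the fingers measure 114 mm over their backs; the gripper's body (76 mm by 85 mm) begins 54 mm behind the grasp point. The pads swing forward as they close: fully open they stand 13 mm farther back than shut.
Start: joints at [-1.293, 0.286, 1.577, -0, 1.279, -0.15], TCP at [0.28, -0.614, 0.231] pointing down, gripper open.
Joint ranges: [-2.77, 2.77], [-0.9, 2.22], [0.21, 2.48], [-1.53, 4.67], [0.24, 2.81], [-2.84, 2.84]. Speed limits (rad/s): [2.79, 2.79, 3.14, 3.14, 3.14, 3.14].

### API

Orientations are given as a unit quaternion [x, y, z, w].
In Python, from plant import readout, optics, ctrl gives the robot as it stands. The module is installed in compiled form; this text tells all that it offers.
- The arm moves only by the shell command python3 -m crank 'ROWS' [OPENING] [FORCE]. ROWS is text: rows parted by semicolons, each of 6 numbers parted by spaces: the shift along the tool's x, y, z in mm, then the turn, a rotation vector about the tool's x, y, z in rad. In form: dx dy dz ax ay az; .... A call has 1 to 5 rows; each row shifts and turns the commanded pose from where the row before left it, along the tool's axes as they then stand; what a row does not reach is not made up. A row lasts 1/8 s, in which the tool goes at most 62.5 mm and 10.7 degrees, less where a joint would pass 70% of its speed; a pose out of reach is approached as far as the arm can. A call is refused whole if a number of a shift passes 62.5 or a number of a turn 0.188, either way. A call with a gripper value outside its range is refused whole. OPENING is the opening, from -1 (shut) to 1 (fully open), set as the call begins (- or left out, the last holds). The fingers move at their own pace and stop on an object; FORCE is the grip in N (left out, the last holds). Time passes only in rows, so rows that do not move let the fingers close. It gives the time, the measured TCP pose, the force and the opening at its end, in the units of the state.
- readout.get_state(): the state, without advancing time (a new reading comes with each control period).
- optics.read_camera(name): name is "scene" or "top" or "wrist"; returns the picture (400x640x3 uint8, red, green, blue); there is no depth.
- optics.calibration(name): a dict with "mtx" (3x3 intrinsics, pixels), "rvec" (rotation vector, rad) and "tvec" (3), from world to camera coordinates, as OpenCV has them; the wrist camera has in their place "tool_from_camera" (4x4, takes a point from camera to tool coordinates, whose origin is the TCP and whose axes are the tool frame's). Camera axes: x right, y down, z forward; pixel columns grow to the right and rows downward; lengths in m; the calibration is good to about 2 mm. The wrist camera is an equidistant fisheye: a pixel r from the principal point sees the ray r / f radians off the axis. A picture is of the moment at which its call begins: read the wrist's pose just before it. calibration takes no time and is no camera call.
- ctrl.sign_off(): hands the job in, once; it reports no verdict.
Trained networks look in the newest picture that a camera, given by its name, has taken for a name from the list of things; names that differ only in an ending like _2 or _b are one class to them, and where a whole thing is asked for, a point or a joint stands for the part that bears it (a point fixed in the world has none). Each returns a list of dicts, best first, with "p" (0 to 1); they miss things now and then, are a little off and sometimes report something else, mostly with a low value. They report only what shows in the picture. A call takes as long as a camera call. They do not tell look-alikes from the thing itself.
- optics.recognise(camera, thing): "xy" ([column, row] as shares, 0 to 1, of the picture: columns of its width, rows of its height, amid what is visible of it).
The state is a dict: "time": time; "qpos": joint angles; "dq": joint speeds; "joint_efforts": joint torques, N m; "eef_pos": TCP position; "tcp_rot": TCP orientation; "contact_force": force on the tool from outside, world axes, zero at the start; "wrist_torque": the same for the moment, N m; "opening": opening from 0.0 (shut) to 1.0 (fully open).
Only numpy, scipy, OpenCV 4.12 (cv2) and the standard library are available. Lean on these libraries where they do the work, as an engineer would, in place of code of your own. Each camera call takes 0.05 s, during which the arm holds its last target.

## Working session

There is one attempt and no reset: what is moved stays moved. The work goes in short steps, Python scripts to look and compute and a shell command to move; the robot and the scene stay as the last step left them, time stands still between calls to the robot, and variables do not carry over. Pictures are saved under pics/ and viewed, and the job is handed in when it is done.

```bash
mkdir -p pics
cat > h.py <<'E'
import numpy as np, cv2
from plant import readout, optics, ctrl
from scipy.spatial.transform import Rotation as R
def save(c,n):
    im=optics.read_camera(c); cv2.imwrite(f'pics/{n}.png',im[:,:,::-1]); return im
def ray(c,uv,st=None):
    k=optics.calibration(c); m=np.array(k['mtx'])
    if c=='wrist':
        T=np.array(k['tool_from_camera']); d=np.array([(uv[0]-m[0,2])/m[0,0],(uv[1]-m[1,2])/m[1,1]])
        th=np.linalg.norm(d); v=np.array([*(d/max(th,1e-9)*np.sin(th)),np.cos(th)])
        W=R.from_quat(st['tcp_rot']); return W.apply(T[:3,3])+np.array(st['eef_pos']), W.apply(T[:3,:3]@v)
    Rm=cv2.Rodrigues(np.array(k['rvec'],float))[0]; t=np.array(k['tvec'],float).ravel()
    v=np.linalg.inv(m)@np.array([uv[0],uv[1],1.]); return -Rm.T@t, Rm.T@v
def at(c,uv,z,st=None):
    o,d=ray(c,uv,st); return o+d*(z-o[2])/d[2]
def proj(c,P,st=None):
    k=optics.calibration(c); m=np.array(k['mtx']); P=np.atleast_2d(P).astype(float)
    if c=='wrist':
        T=np.array(k['tool_from_camera']);W=R.from_quat(st['tcp_rot'])
        q=W.inv().apply(P-np.array(st['eef_pos'])); q=(q-T[:3,3])@T[:3,:3]
        r=np.linalg.norm(q[:,:2],axis=1); th=np.arctan2(r,q[:,2])
        return np.c_[q[:,0]/r*th*m[0,0]+m[0,2],q[:,1]/r*th*m[1,1]+m[1,2]]
    return cv2.projectPoints(P,np.array(k['rvec'],float),np.array(k['tvec'],float),m,None)[0].reshape(-1,2)
E
python3 - <<'E'
from h import *
st=readout.get_state(); print(st)
for c in ['scene','top','wrist']:
    save(c,c+'0'); print(c,optics.calibration(c))
for c in ['top','scene']:
  for t in ['caddy','tray_front','release_top','wide_cup','small_cup','drum_band','punch','bead']:
    print(c,t,[(round(d['p'],2),np.round(np.array(d['xy'])*[640,400],1).tolist()) for d in optics.recognise(c,t)][:4])
E
```

```text
{'time': 0.0, 'qpos': array([-1.29299958e+00,  2.87192980e-01,  1.57819663e+00, -3.29253911e-05,
        1.27858313e+00, -1.49990960e-01]), 'dq': array([-0.00096317,  0.00012913, -0.00138068,  0.00246241,  0.00122485,
        0.00036564]), 'joint_efforts': array([-2.46883542e-05, -4.05981374e+01, -2.92626500e+01, -1.81544697e-04,
        5.77920568e-03, -1.02659786e-05]), 'eef_pos': array([ 0.2798712 , -0.61351688,  0.22991833]), 'tcp_rot': array([ 8.41090229e-01, -5.40893529e-01, -9.03916000e-04, -7.74200861e-04]), 'contact_force': array([-0.37097865, -0.36231737, -0.20641718]), 'wrist_torque': array([ 0.01272176, -0.02229282, -0.00684397]), 'opening': 0.9990450980436973}
scene {'mtx': array([[452.77170494,   0.        , 323.01389513],
       [  0.        , 452.77170494, 200.20383356],
       [  0.        ,   0.        ,   1.        ]]), 'rvec': array([ 0.87116099,  2.62486676, -0.925547  ]), 'tvec': array([ 0.47641131, -0.22520093,  1.30685985])}
top {'mtx': array([[384.29109495,   0.        , 322.72801048],
       [  0.        , 384.29109495, 208.34781892],
       [  0.        ,  
[... 687 characters left out ...]
 [326.5, 185.3])]
top tray_front [(0.85, [321.1, 227.3])]
top release_top []
top wide_cup [(0.79, [446.3, 220.4]), (0.55, [440.3, 191.5]), (0.55, [481.8, 209.2])]
top small_cup [(0.65, [406.6, 273.9]), (0.53, [288.5, 201.0]), (0.33, [321.4, 227.3])]
top drum_band [(0.53, [184.6, 280.3])]
top punch [(0.65, [191.0, 220.2])]
top bead []
scene caddy [(0.93, [304.9, 228.6])]
scene tray_front [(0.92, [345.9, 203.3])]
scene release_top [(0.43, [347.3, 231.0])]
scene wide_cup [(0.68, [243.9, 161.3]), (0.63, [245.6, 136.1]), (0.54, [272.9, 144.1])]
scene small_cup [(0.62, [330.0, 148.1])]
scene drum_band [(0.86, [495.0, 292.4])]
scene punch [(0.47, [428.8, 331.5])]
scene bead [(0.55, [234.8, 183.0])]
```

View pics/top0.png

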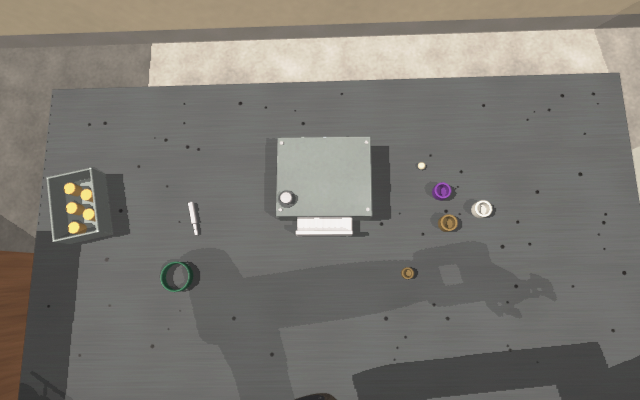

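View pics/scene0.png

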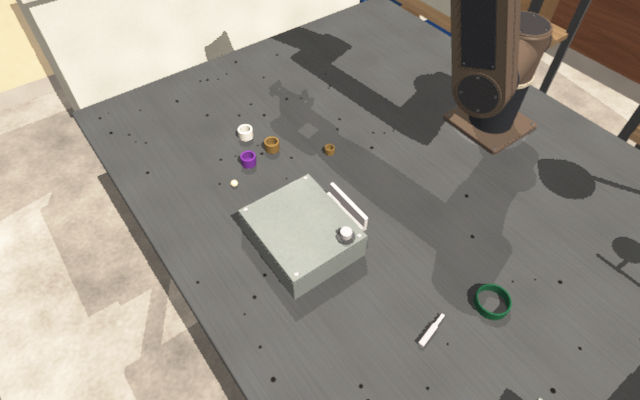

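View pics/wrist0.png

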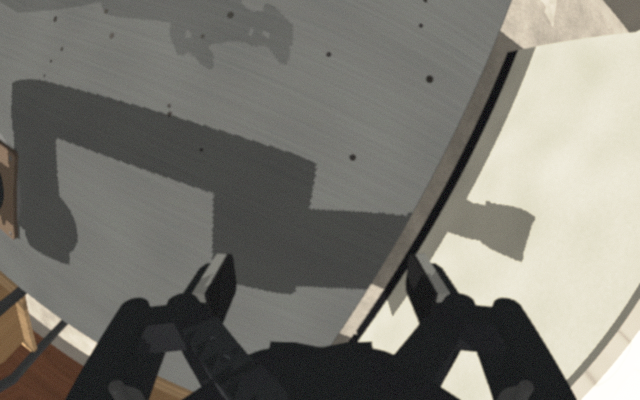

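Top view: brass wide cup at (450,223), with purple (443,191) and white (482,209) look-alikes nearby. The small cup is at (408,273), the button at (286,198), and the tray front at about (324,230). I'll zoom in to fit the caddy.

Run:
```python
from h import *
a=cv2.imread('pics/top0.png'); b=cv2.imread('pics/scene0.png')
cv2.imwrite('pics/z1.png',cv2.resize(a[125:245,265:385],None,fx=5,fy=5,interpolation=cv2.INTER_CUBIC))
cv2.imwrite('pics/z2.png',cv2.resize(b[170:300,230:375],None,fx=4,fy=4,interpolation=cv2.INTER_CUBIC))
c=[at('top',p,.076) for p in [(277,138),(371,137),(372,216),(276,216)]]
print(np.round(c,4)); print('button',at('top',(286.3,198.3),.096),at('scene',(346,231.5),.096))
print('cup',at('top',(450,222.5),.03),at('scene',(272,141.5),.03))
for n,p,z in [('purple',(443,190.5),.03),('white',(482,208),.03),('small',(408,272.5),.02),('bead',(421.5,166),.014),('drum',(176,276),.024),('punch',(194,218),.006)]: print(n,at('top',p,z)[:2])
```

```text
[[ 0.7658  0.1257  0.076 ]
 [ 0.7623 -0.0964  0.076 ]
 [ 0.5743 -0.0919  0.076 ]
 [ 0.5787  0.1271  0.076 ]]
button [0.61551027 0.10097206 0.096     ] [0.61836713 0.10597184 0.096     ]
cup [ 0.56188786 -0.28009913  0.03      ] [ 0.5616112  -0.27194385  0.03      ]
purple [ 0.63971006 -0.26888916]
white [ 0.59515696 -0.35790255]
small [ 0.44659422 -0.17694291]
bead [ 0.70629074 -0.22491574]
drum [0.44680171 0.37370615]
punch [0.58848274 0.34282783]
```

View pics/z1.png

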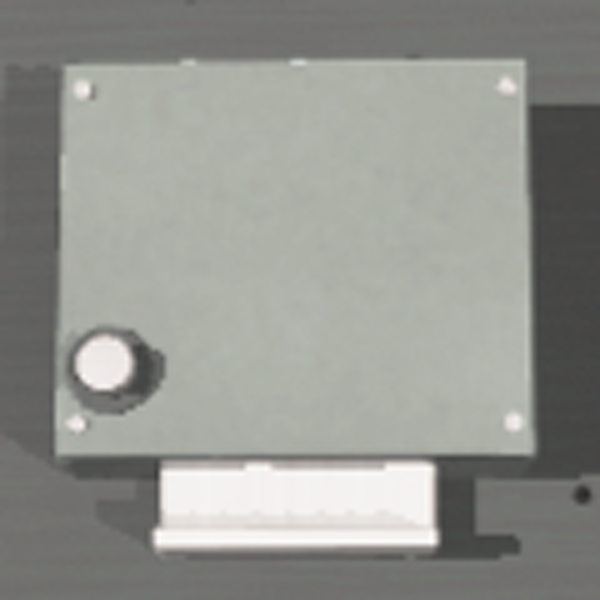

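View pics/z2.png

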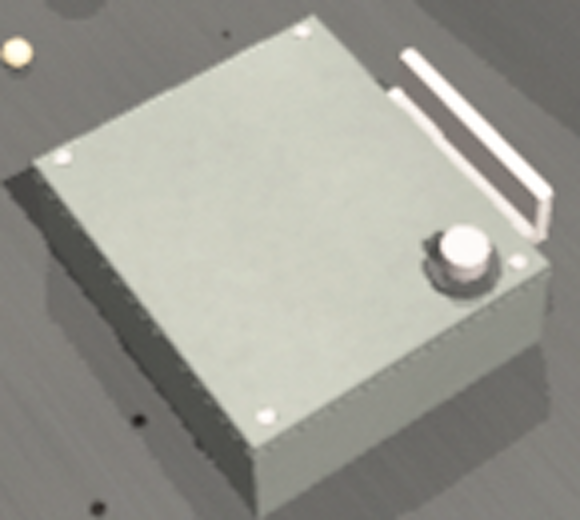

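```bash
cat > fit.py <<'E'
from h import *
from scipy.optimize import least_squares
L=np.array([[.095,.11,.076],[.095,-.11,.076],[-.095,-.11,.076],[-.095,.11,.076],[-.055,.085,.096]])
F=np.array([[-.135,.066,.060],[-.135,-.066,.060]])
top=np.array([(277.6,138),(370.2,137),(372,216),(276.4,216),(285.8,197.4)])
sc=np.array([(239.2,210.5)]*0+[(294.2,281.8),(239.2,210.5),(308.2,173.8),(366.8,236.2),(346.2,231.2)])
def W(p,P): return R.from_euler('z',p[2]).apply(P)+[p[0],p[1],0]
def solve(use):
    f=lambda p: np.concatenate([(proj(c,W(p,L))-m).ravel() for c,m in use])
    s=least_squares(f,[.67,.015,0]); return s.x, np.round(s.fun,1)
if __name__=='__main__':
    for u in ([('top',top)],[('scene',sc)],[('top',top),('scene',sc)]):
        p,r=solve(u); print(np.round(p,4),r); print(' btn',W(p,L[4]),'front',W(p,F.mean(0)),'recess open',W(p,np.array([-.155,0,.025])),'open front',W(p,np.array([-.225,0,.06])))
E
python3 fit.py
```

```text
[ 0.6705  0.016  -0.0162] [-0.1 -0.6  0.4 -0.6  0.2  0.2 -0.6  0.6  0.1  0.3]
 btn [0.61693433 0.10192875 0.096     ] front [0.5355661  0.01823758 0.06      ] recess open [0.51556874 0.01856199 0.025     ] open front [0.44557794 0.01969743 0.06      ]
[ 0.6711  0.0207 -0.0139] [-0.6  0.6 -1.4 -0.3  0.3 -0.6  1.4 -0.5  0.4  0.2]
 btn [0.61723377 0.10647981 0.096     ] front [0.53606335 0.02259677 0.06      ] recess open [0.51606527 0.02287398 0.025     ] open front [0.446072   0.02384418 0.06      ]
[ 0.6706  0.0183 -0.0149] [-1.1 -0.6 -0.6 -0.6 -0.7  0.2 -1.5  0.7 -0.9  0.3 -1.2 -0.4 -1.8 -1.2
 -0.1 -1.3  0.8 -1.3 -0.2 -0.7]
 btn [0.61686968 0.10406195 0.096     ] front [0.53561356 0.02026193 0.06      ] recess open [0.51561577 0.02055958 0.025     ] open front [0.44562352 0.02160132 0.06      ]
```

```bash
cat > go.py <<'E'
import sys; from h import *
st=readout.get_state(); W=R.from_quat(st['tcp_rot'])
t=np.array([float(v) for v in sys.argv[1:4]])
d=W.inv().apply(t-st['eef_pos'])*1000
yaw=float(sys.argv[4]) if len(sys.argv)>4 else -np.pi/2
Wt=R.from_matrix(np.array([[np.cos(yaw),np.sin(yaw),0],[np.sin(yaw),-np.cos(yaw),0],[0,0,-1]]))
print('pos',np.round(st['eef_pos'],4),'shift',np.round(d,1),'turn',np.round((W.inv()*Wt).as_rotvec(),3),'F',np.round(st['contact_force'],2),'op',round(st['opening'],3),'t',round(st['time'],2))
E
python3 -m crank '0 0 0 0 0 0.143; 0 0 0 0 0 0.143; 0 0 0 0 0 0.142' -1; python3 go.py 0.56 -0.28 0.2
```

```text
time: 1.32
eef_pos: [0.28, -0.6141, 0.2313]
tcp_rot: [-0.705, 0.709, 0.0, 0.0]
contact_force: [0.1, 0.7, 0.0]
opening: 0.378
pos [ 0.28   -0.6141  0.2313] shift [-335.5 -278.3   31.3] turn [-0.     0.    -0.005] F [0.09 0.71 0.05] op 0.378 t 1.32
```

```bash
python3 -m crank '-48 -31 0 0 0 0; -48 -31 0 0 0 0; -48 -31 0 0 0 0; -48 -31 0 0 0 0; -48 -31 0 0 0 0'; python3 -m crank '-48 -31 0 0 0 0; -48 -31 0 0 0 0; 0 0 0 0 0 0'
python3 - <<'E'
from h import *
st=readout.get_state(); im=save('wrist','w1'); print(st['eef_pos'],np.abs(st['dq']).max())
for t in ['wide_cup','small_cup']:
    print(t,[(round(d['p'],2),np.round(np.array(d['xy'])*[640,400],1).tolist()) for d in optics.recognise('wrist',t)][:4])
E
```

```text
time: 1.95
eef_pos: [0.4359, -0.3726, 0.2316]
tcp_rot: [-0.707, 0.707, -0.0, 0.0]
contact_force: [0.7, -0.3, 0.6]
opening: -0.001
time: 2.33
eef_pos: [0.4987, -0.275, 0.2316]
tcp_rot: [0.709, -0.705, 0.0, -0.0]
contact_force: [-0.6, -0.6, 0.2]
opening: 0.001
[ 0.49871257 -0.27502025  0.23156876] 0.06620288105202145
wide_cup [(0.89, [397.3, 96.3]), (0.8, [320.9, 117.4]), (0.77, [313.1, 50.0])]
small_cup [(0.58, [241.9, 211.1])]
```

View pics/w1.png

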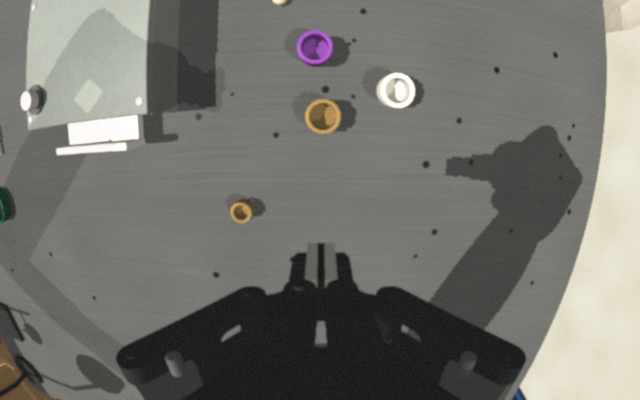

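Wrist view: brass wide cup rim at (323,116), purple at (315,47), white at (396,90), small cup at (241,211).

```bash
python3 - <<'E'
from h import *
st=readout.get_state(); im=cv2.imread('pics/w1.png')
st['eef_pos']=np.array([.4987,-.2750,.2316])
hsv=cv2.cvtColor(im,cv2.COLOR_BGR2HSV)
m=cv2.inRange(hsv,(8,110,60),(25,255,255)); m[:, :200]=0; m[230:]=0
m=cv2.morphologyEx(m,cv2.MORPH_CLOSE,np.ones((9,9)))
for c in cv2.findContours(m,0,2)[0]:
    if cv2.contourArea(c)>80: (x,y),r=cv2.minEnclosingCircle(c); e=cv2.fitEllipse(c); print(x,y,r,e[0],e[1],at('wrist',(x,y),.03,st)[:2],at('wrist',e[0],.03,st)[:2])
# button + roof corners
print('btn',at('wrist',(28,100),.096,st)[:2]); print('BR corner',at('wrist',(146,112),.076,st)[:2])
E
python3 go.py 0.617 0.104 0.14
```

```text
241.91175842285156 210.6764678955078 11.432539939880371 (241.82916259765625, 210.77569580078125) (20.60103988647461, 22.646883010864258) [ 0.45113435 -0.18028727] [ 0.45100657 -0.18017216]
322.99676513671875 116.0741958618164 17.744321823120117 (322.7959289550781, 115.96266174316406) (33.291439056396484, 34.7768669128418) [ 0.56130822 -0.27799435] [ 0.56143231 -0.27777386]
btn [0.61849776 0.09377266]
BR corner [ 0.57731712 -0.09057442]
pos [ 0.4969 -0.2786  0.2314] shift [-382.7 -120.    91.2] turn [ 0.    -0.001 -0.   ] F [-0.85 -1.3   1.38] op 0.004 t 2.48
```

```bash
python3 -m crank '-48 -15 11 0 0 0; -48 -15 11 0 0 0; -48 -15 11 0 0 0; -48 -15 11 0 0 0; -48 -15 11 0 0 0'; python3 -m crank '-48 -15 11 0 0 0; -48 -15 11 0 0 0; -48 -15 11 0 0 0; 0 0 0 0 0 0; 0 0 0 0 0 0'
python3 - <<'E'
from h import *
st=readout.get_state(); im=save('wrist','w2'); print(st['eef_pos'],np.abs(st['dq']).max(),st['contact_force'])
print(proj('wrist',[[.617,.104,.096],[.617,.102,.096],[.617,.1065,.096]],st))
E
```

```text
time: 3.1
eef_pos: [0.5725, -0.0387, 0.1761]
tcp_rot: [-0.706, 0.708, -0.0, 0.0]
contact_force: [0.3, 0.1, 0.5]
opening: 0.003
time: 3.72
eef_pos: [0.6174, 0.1042, 0.1432]
tcp_rot: [-0.707, 0.708, -0.0, -0.0]
contact_force: [-0.3, -1.1, -0.7]
opening: 0.003
[0.61742762 0.10424513 0.14317839] 0.016592323669112837 [-0.26964561 -1.05086172 -0.68242291]
[[320.66951155 222.89750686]
 [323.70155935 222.88809909]
 [316.87953702 222.90714199]]
```

View pics/w2.png

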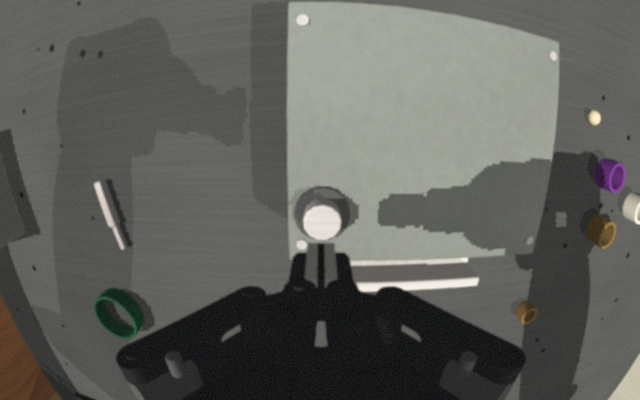

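```bash
python3 -m crank '0 0 14 0 0 0; 0 0 14 0 0 0; 0 0 12 0 0 0; 0 0 3 0 0 0; 0 0 3 0 0 0'; python3 go.py 0.617 0.104 0.087;  python3 -m crank '0 0 3 0 0 0; 0 0 3 0 0 0'; python3 go.py 0.617 0.104 0.087
```

```text
time: 4.4
eef_pos: [0.6173, 0.1058, 0.0971]
tcp_rot: [-0.707, 0.707, -0.0, 0.0]
contact_force: [0.5, -0.1, -0.2]
opening: -0.004
pos [0.6173 0.1058 0.0971] shift [ 1.8  0.3 10.1] turn [-0.  0. -0.] F [ 0.49 -0.15 -0.21] op -0.004 t 4.4
time: 4.65
eef_pos: [0.6176, 0.1059, 0.0926]
tcp_rot: [0.707, -0.707, 0.0, -0.0]
contact_force: [-2.8, 0.2, 5.6]
opening: 0.001
pos [0.6176 0.1059 0.0926] shift [1.9 0.6 5.6] turn [-0.001 -0.     0.   ] F [-2.79  0.16  5.57] op 0.001 t 4.65
```

```bash
python3 -m crank '0 0 2 0 0 0; 0 0 2 0 0 0'; python3 -m crank '0 0 1 0 0 0; 0 0 0 0 0 0'; python3 go.py 0.617 0.104 0.087
```

```text
time: 4.9
eef_pos: [0.6176, 0.1059, 0.0885]
tcp_rot: [0.707, -0.707, 0.0, -0.0]
contact_force: [-2.3, -0.3, 3.3]
opening: 0.003
time: 5.15
eef_pos: [0.6176, 0.1059, 0.0868]
tcp_rot: [-0.707, 0.707, -0.0, 0.0]
contact_force: [-1.5, -0.3, 4.8]
opening: 0.001
pos [0.6176 0.1059 0.0868] shift [ 1.9  0.6 -0.2] turn [-0.001  0.    -0.   ] F [-1.51 -0.33  4.82] op 0.001 t 5.15
```

Pressed by about 9 mm at 5–6 N. I'll check whether the tray popped out.

```bash
python3 -m crank '0 0 0 0 0 0; 0 0 -20 0 0 0; 0 0 -40 0 0 0;0 0 0 0 0 0; 0 0 0 0 0 0'
python3 - <<'E'
from h import *
st=readout.get_state(); im=save('wrist','w3'); print(st['eef_pos'])
a=save('top','t3'); cv2.imwrite('pics/z3.png',cv2.resize(a[125:265,255:385],None,fx=4,fy=4,interpolation=cv2.INTER_CUBIC)[:,:,::-1])
E
```

```text
time: 5.78
eef_pos: [0.6168, 0.1058, 0.146]
tcp_rot: [-0.707, 0.707, 0.0, -0.0]
contact_force: [-0.7, -0.2, -0.6]
opening: -0.001
[0.61681762 0.10576112 0.14602802]
```

View pics/w3.png

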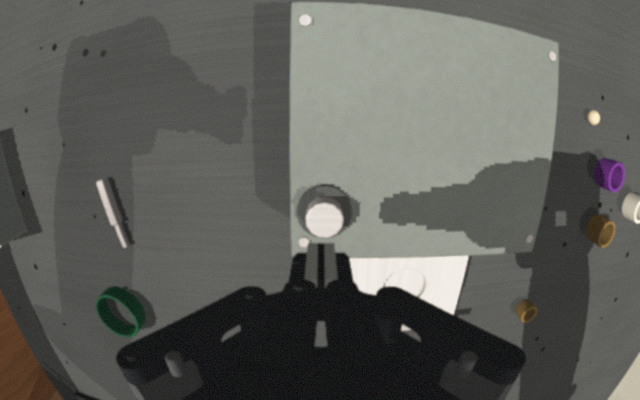

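View pics/z3.png

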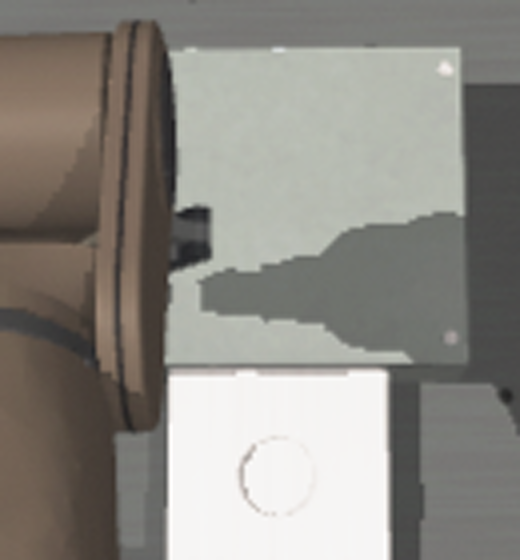

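```bash
python3 -m crank '55 8 0 0 0 0; 55 8 0 0 0 0; 55 8 0 0 0 0; 55 8 0 0 0 0; 55 8 0 0 0 0' 0.4 30; python3 -m crank '55 8 0 0 0 0; 55 8 0 0 0 0; 0 0 20 0 0 0; 0 0 20 0 0 0; 0 0 0 0 0 0'
python3 - <<'E'
from h import *
print('recess top',at('top',(324.3,244),.03))
st=readout.get_state(); im=save('wrist','w4'); print(st['eef_pos'],np.abs(st['dq']).max(),st['opening'])
print(proj('wrist',[[.5613,-.278,.03],[st['eef_pos'][0],st['eef_pos'][1],.03]],st))
E
```

```text
time: 6.5
eef_pos: [0.5759, -0.1705, 0.1448]
tcp_rot: [-0.707, 0.707, 0.001, -0.0]
contact_force: [0.1, 0.6, 0.2]
opening: 0.696
time: 7.12
eef_pos: [0.5592, -0.2763, 0.1021]
tcp_rot: [0.708, -0.707, -0.004, 0.001]
contact_force: [0.1, 1.3, 0.1]
opening: 0.701
recess top [0.5162664  0.01872105 0.03      ]
[ 0.55919729 -0.27629387  0.10212932] 0.039833486423844086 0.7008472661615942
[[323.1724202  206.35849693]
 [320.84136426 209.055648  ]]
```

View pics/w4.png

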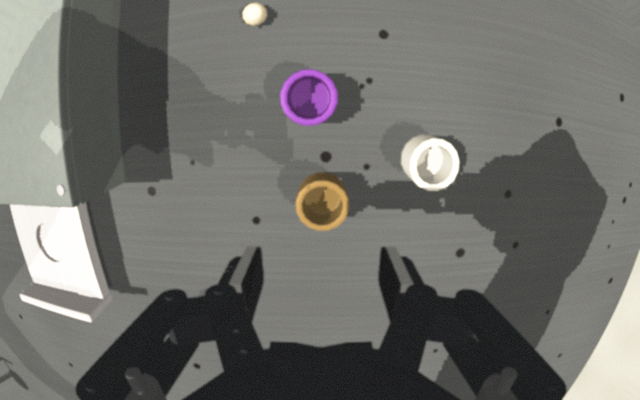

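```bash
python3 - <<'E'
from h import *
st=readout.get_state(); st['eef_pos']=np.array([.55920,-.27629,.10213])
im=cv2.imread('pics/w4.png'); hsv=cv2.cvtColor(im,cv2.COLOR_BGR2HSV)
m=cv2.inRange(hsv,(8,110,40),(25,255,255)); m=cv2.morphologyEx(m,cv2.MORPH_CLOSE,np.ones((9,9)))
for c in cv2.findContours(m,0,2)[0]:
    if cv2.contourArea(c)>500: (x,y),r=cv2.minEnclosingCircle(c); e=cv2.fitEllipse(c); print(x,y,r,e,at('wrist',(x,y),.03,st)[:2],at('wrist',e[0],.03,st)[:2])
# recess in w4
print('recess',at('wrist',(53,240),.03,st)[:2])
E
python3 go.py 0.5625 -0.2777 0.03
```

```text
321.94793701171875 201.18043518066406 28.47035789489746 ((321.8432922363281, 201.8175506591797), (51.34880065917969, 56.49312210083008), 0.8876296281814575) [ 0.56547938 -0.27723072] [ 0.56499047 -0.27715533]
recess [0.52123502 0.00707005]
pos [ 0.5603 -0.2769  0.1039] shift [ 1.  -2.5 73.9] turn [0.004 0.003 0.002] F [ 0.21 -0.27 -0.04] op 0.702 t 7.17
```

```bash
python3 -m crank '0 -2 25 0 0 0; 0 0 25 0 0 0; 0 0 25 0 0 0; 0 0 12 0 0 0; 0 0 5 0 0 0'; python3 go.py 0.562 -0.2772 0.009
```

```text
time: 7.8
eef_pos: [0.5635, -0.2786, 0.0142]
tcp_rot: [0.707, -0.707, -0.0, -0.0]
contact_force: [0.4, 0.0, -0.5]
opening: 0.702
pos [ 0.5635 -0.2786  0.0142] shift [-1.4  1.5  5.2] turn [0.    0.    0.001] F [ 0.39  0.04 -0.48] op 0.702 t 7.8
```

```bash
python3 -m crank '-1 1 4 0 0 0; 0 0 0 0 0 0; 0 0 0 0 0 0' -; python3 go.py 0.562 -0.2772 0.009; python3 -m crank '0 0 0 0 0 0; 0 0 0 0 0 0; 0 0 0 0 0 0; 0 0 0 0 0 0; 0 0 0 0 0 0' -1 30;  python3 go.py 0.562 -0.2772 0.009
```

```text
time: 8.18
eef_pos: [0.5625, -0.2785, 0.0111]
tcp_rot: [-0.707, 0.707, -0.001, 0.0]
contact_force: [-0.4, -0.3, 0.3]
opening: 0.699
pos [ 0.5625 -0.2785  0.0111] shift [-1.3  0.5  2.1] turn [-0.001 -0.001 -0.   ] F [-0.43 -0.3   0.3 ] op 0.699 t 8.18
time: 8.8
eef_pos: [0.5625, -0.2784, 0.0112]
tcp_rot: [-0.707, 0.707, -0.0, 0.0]
contact_force: [-0.4, 1.2, 5.3]
opening: 0.462
pos [ 0.5625 -0.2784  0.0112] shift [-1.2  0.5  2.2] turn [-0.001 -0.    -0.   ] F [-0.42  1.2   5.28] op 0.462 t 8.8
```

```bash
python3 -m crank '0 0 -20 0 0 0; 0 0 -40 0 0 0; 0 0 -50 0 0 0; 0 0 0 0 0 0; 0 0 0 0 0 0'
python3 - <<'E'
from h import *
st=readout.get_state(); im=save('wrist','w5'); print(st['eef_pos'],np.abs(st['dq']).max(),st['opening'])
e=st['eef_pos']; print(proj('wrist',[[e[0],e[1],e[2]-.011+.03]],st))
E
```

```text
time: 9.43
eef_pos: [0.5615, -0.2778, 0.12]
tcp_rot: [-0.707, 0.707, 0.0, -0.0]
contact_force: [-0.8, -0.1, -2.1]
opening: 0.46
[ 0.56153416 -0.27783779  0.11996297] 0.030718727066450374 0.45970339235968494
[[320.21605889 275.3995642 ]]
```

View pics/w5.png

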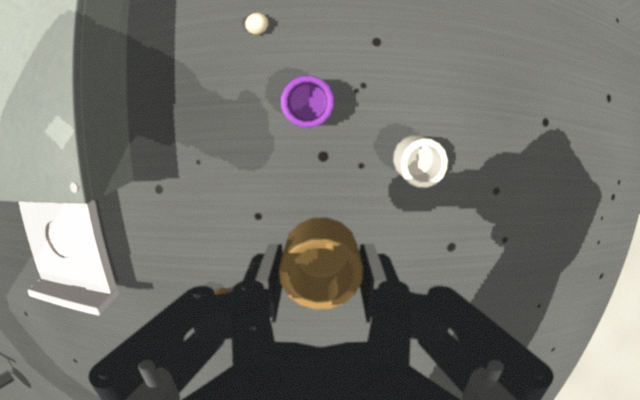

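Run:
```python
from h import *
st=readout.get_state(); im=cv2.imread('pics/w5.png')
e=np.array([.56153416,-.27783779,.11996297]); st['eef_pos']=e
a=np.linspace(0,2*np.pi,73); out=[]
for dx,col in [(-.004,(255,0,0)),(0,(0,255,0)),(.004,(0,0,255))]:
    P=np.c_[e[0]+dx+.02*np.cos(a),e[1]+.02*np.sin(a),0*a+e[2]-.011+.03]
    v=im[210:330,250:390].copy(); v=cv2.resize(v,None,fx=4,fy=4)
    q=((proj('wrist',P,st)-[250,210])*4).astype(int); cv2.polylines(v,[q.reshape(-1,1,2)],True,col,1); out.append(cv2.resize(v,None,fx=.47,fy=.47,interpolation=cv2.INTER_AREA))
cv2.imwrite('pics/o5.png',np.hstack(out))
```

```text
(no output)
```

View pics/o5.png

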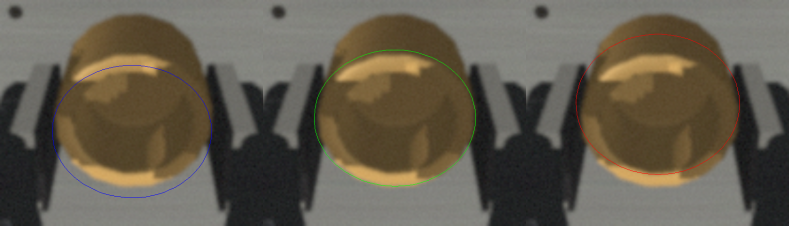

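```bash
python3 -m crank '-50 18 0 0 0 0; -50 18 0 0 0 0; -50 18 0 0 0 0; -50 18 0 0 0 0; -50 18 0 0 0 0'; python3 -m crank '-48 18 0 0 0 0; 0 0 0 0 0 0; 0 0 0 0 0 0'
python3 - <<'E'
from h import *
st=readout.get_state(); im=save('wrist','w6'); e=st['eef_pos'];print(e,np.abs(st['dq']).max(),st['tcp_rot'])
print(proj('wrist',[[.516,.0195,.03],[.5163,.0187,.03]],st)); np.save('e6.npy',e)
E
```

```text
time: 10.1
eef_pos: [0.4699, -0.0263, 0.1182]
tcp_rot: [-0.707, 0.707, 0.002, -0.001]
contact_force: [0.6, 1.3, -0.8]
opening: 0.461
time: 10.48
eef_pos: [0.4536, 0.0198, 0.1193]
tcp_rot: [0.707, -0.707, -0.001, 0.001]
contact_force: [0.1, 1.0, -1.1]
opening: 0.456
[0.45358173 0.01980684 0.1192584 ] 0.02500635210423434 [ 7.07283989e-01 -7.06928915e-01 -6.15740369e-04  6.99504882e-04]
[[320.70863328 122.11454099]
 [321.7880747  121.71418045]]
```

View pics/w6.png

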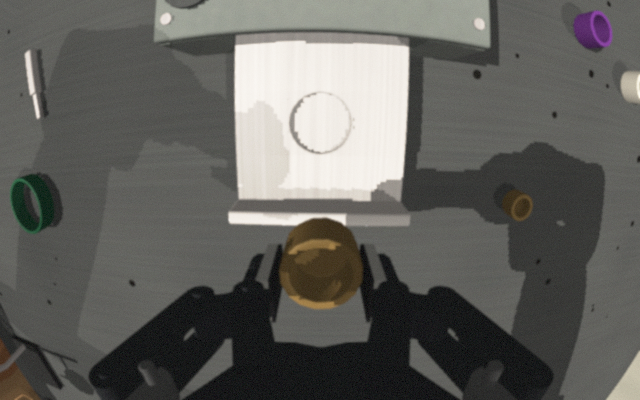

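```bash
python3 -m crank '0 -32 0 0 0 0; 0 -30 0 0 0 0; 0 0 25 0 0 0; 0 0 20 0 0 0; 0 0 0 0 0 0'; python3 -m crank '0 0 0 0 0 0; 0 0 0 0 0 0'; python3 go.py .5158 .0189 .036
```

```text
time: 11.15
eef_pos: [0.5149, 0.0188, 0.073]
tcp_rot: [-0.706, 0.708, 0.002, -0.002]
contact_force: [0.3, -0.1, -2.0]
opening: 0.46
time: 11.4
eef_pos: [0.5172, 0.0193, 0.0765]
tcp_rot: [-0.707, 0.707, -0.001, 0.001]
contact_force: [0.1, -0.3, -1.9]
opening: 0.462
pos [0.5172 0.0193 0.0765] shift [ 0.4  1.5 40.5] turn [-0.002 -0.    -0.001] F [ 0.09 -0.29 -1.95] op 0.462 t 11.4
```

```bash
python3 -m crank '0 1.3 20 0 0 0; 0 0 12 0 0 0; 0 0 0 0 0 0; 0 0 0 0 0 0'; python3 go.py .5158 .0189 .036; python3 -m crank '0 0 3 0 0 0; 0 0 0 0 0 0'; python3 go.py .5158 .0189 .036
```

```text
time: 11.9
eef_pos: [0.5155, 0.0198, 0.0439]
tcp_rot: [-0.707, 0.707, -0.0, 0.0]
contact_force: [-0.0, -0.1, -0.8]
opening: 0.459
pos [0.5155 0.0198 0.0439] shift [ 0.9 -0.3  7.9] turn [-0.001 -0.    -0.   ] F [-0.04 -0.13 -0.83] op 0.459 t 11.9
time: 12.15
eef_pos: [0.515, 0.0198, 0.0405]
tcp_rot: [-0.707, 0.707, -0.0, 0.0]
contact_force: [-0.4, -0.2, -1.6]
opening: 0.458
pos [0.515  0.0198 0.0405] shift [ 0.9 -0.8  4.5] turn [-0. -0. -0.] F [-0.4  -0.17 -1.57] op 0.458 t 12.15
```

Nudge 1 mm in y and continue down.

```bash
python3 -m crank '0.9 -0.8 0 0 0 0; 0 0 2 0 0 0; 0 0 0 0 0 0'; python3 go.py .5158 .0189 .036; python3 -m crank '0 0 2 0 0 0; 0 0 0 0 0 0'; python3 go.py .5158 .0189 .036
```

```text
time: 12.52
eef_pos: [0.5155, 0.0189, 0.0381]
tcp_rot: [-0.707, 0.707, 0.0, -0.0]
contact_force: [0.1, -0.4, -1.2]
opening: 0.462
pos [0.5155 0.0189 0.0381] shift [ 0.  -0.3  2.1] turn [ 0.  0. -0.] F [ 0.09 -0.37 -1.25] op 0.462 t 12.53
time: 12.78
eef_pos: [0.5157, 0.0189, 0.0363]
tcp_rot: [-0.707, 0.707, 0.0, -0.0]
contact_force: [-1.2, -0.3, -0.7]
opening: 0.458
pos [0.5157 0.0189 0.0363] shift [ 0.  -0.1  0.3] turn [ 0.  0. -0.] F [-1.18 -0.34 -0.71] op 0.458 t 12.78
```

```bash
python3 -m crank '0 0 1 0 0 0; 0 0 0 0 0 0'; python3 go.py .5158 .0189 .036;  python3 -m crank '0 0 0 0 0 0; 0 0 0 0 0 0; 0 0 0 0 0 0' 0.3; python3 -m crank '0 0 -10 0 0 0; 0 0 -30 0 0 0; 0 0 -40 0 0 0; 0 0 0 0 0 0; 0 0 0 0 0 0'
python3 - <<'E'
from h import *
st=readout.get_state(); im=save('wrist','w7'); e=st['eef_pos'];print(e,st['opening'])
print(proj('wrist',[[.5158,.0189,.055]],st))
E
```

```text
time: 13.02
eef_pos: [0.5158, 0.0189, 0.0361]
tcp_rot: [-0.707, 0.707, 0.0, -0.0]
contact_force: [-3.3, -0.5, 5.9]
opening: 0.456
pos [0.5158 0.0189 0.0361] shift [ 0.  -0.   0.1] turn [ 0. -0. -0.] F [-3.33 -0.48  5.9 ] op 0.456 t 13.03
time: 13.4
eef_pos: [0.5157, 0.0189, 0.0352]
tcp_rot: [-0.707, 0.707, -0.0, 0.0]
contact_force: [0.3, 0.1, -0.0]
opening: 0.657
time: 14.02
eef_pos: [0.5155, 0.0189, 0.1154]
tcp_rot: [-0.707, 0.707, -0.0, 0.0]
contact_force: [0.5, 0.3, -0.6]
opening: 0.653
[0.51546445 0.01894864 0.11536089] 0.6534934361080994
[[320.42805121 214.83466222]]
```

View pics/w7.png

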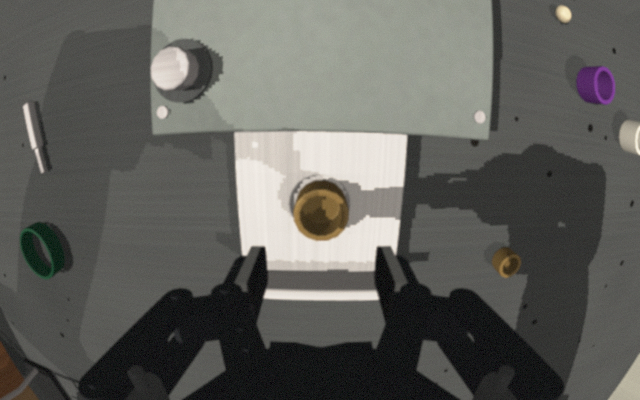

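```bash
python3 -m crank '0 30 0 0 0 0; -1 30 0 0 0 0; -1 28 0 0 0 0; 0 0 0 0 0 0; 0 0 0 0 0 0' -1
python3 - <<'E'
from h import *
print('front edge from w6', end=' ')
st=readout.get_state(); s6=dict(st); s6['eef_pos']=np.load('e6.npy'); s6['tcp_rot']=[.7073,-.7069,-.0006,.0007]
print(at('wrist',(320,225),.06,s6)[:2])
im=save('wrist','w8'); e=st['eef_pos'];print(e,st['tcp_rot'],st['opening'],st['qpos'])
print(proj('wrist',[[.5158,.0189,.055],[.5158,.0189,.03]],st))
E
```

```text
time: 14.7
eef_pos: [0.4281, 0.0208, 0.115]
tcp_rot: [-0.707, 0.707, 0.0, -0.0]
contact_force: [0.6, 0.0, -0.8]
opening: -0.001
front edge from w6 [0.44656761 0.02005581]
[0.42805284 0.02084935 0.11500371] [-7.06970204e-01  7.07243328e-01  7.57698367e-05 -9.81247493e-06] -0.0009715264133373246 [-1.89042986e-01 -1.40892038e-01  2.25709913e+00  8.05840993e-05
  1.02552196e+00  1.38209780e+00]
[[323.16641159  86.27733581]
 [322.88641454  88.18956939]]
```

View pics/w8.png

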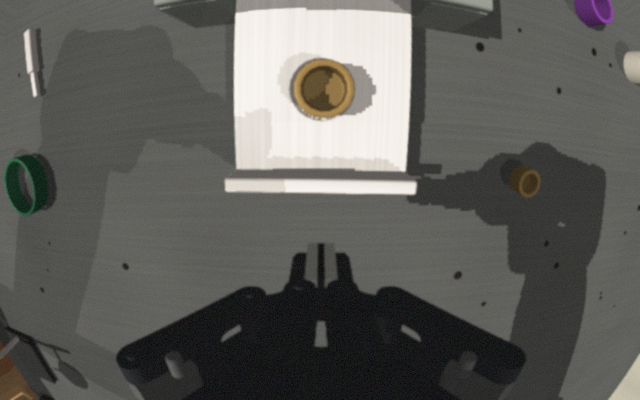

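```bash
python3 -m crank '0 0 25 0 0 0; 0 0 25 0 0 0; 0 0 20 0 0 0; 0 0 7 0 0 0; 0 0 0 0 0 0'; python3 go.py .4446 .0208 .038
```

```text
time: 15.38
eef_pos: [0.428, 0.0209, 0.0381]
tcp_rot: [-0.707, 0.707, 0.0, -0.0]
contact_force: [-0.4, 0.2, 0.3]
opening: -0.001
pos [0.428  0.0209 0.0381] shift [  0.1 -16.6   0.1] turn [ 0.001  0.    -0.   ] F [-0.45  0.22  0.26] op -0.001 t 15.38
```

```bash
python3 -m crank '0 -3 0 0 0 0; 0 -3 0 0 0 0; 0 -3 0 0 0 0; 0 -4 0 0 0 0; 0 -4 0 0 0 0'; python3 -m crank '0 -5 0 0 0 0; 0 -5 0 0 0 0; 0.1 -5 0 0 0 0; 0.1 -5 0 0 0 0; 0.1 -5 0 0 0 0';python3 go.py .4446 .0208 .038
```

```text
time: 16.0
eef_pos: [0.4443, 0.0209, 0.0383]
tcp_rot: [-0.707, 0.707, 0.001, -0.001]
contact_force: [-4.3, -0.9, 2.9]
opening: 0.004
time: 16.62
eef_pos: [0.4699, 0.0205, 0.0382]
tcp_rot: [-0.707, 0.707, 0.0, -0.0]
contact_force: [-4.8, -2.4, 3.9]
opening: -0.002
pos [0.4699 0.0205 0.0382] shift [-0.3 25.3  0.2] turn [ 0.001 -0.    -0.   ] F [-4.83 -2.36  3.85] op -0.002 t 16.62
```

```bash
python3 -m crank '0.1 -5 0 0 0 0; 0.1 -5 0 0 0 0; 0.1 -5 0 0 0 0; 0.1 -5 0 0 0 0; 0.1 -5 0 0 0 0'; python3 -m crank '0.1 -5 0 0 0 0; 0.1 -5 0 0 0 0; 0.1 -4 0 0 0 0; 0.1 -4 0 0 0 0; 0.1 -4 0 0 0 0'; python3 -m crank '0 -3 0 0 0 0; 0 -3 0 0 0 0;0 -2 0 0 0 0'
```

```text
time: 17.25
eef_pos: [0.4947, 0.0202, 0.0382]
tcp_rot: [-0.707, 0.707, 0.0, -0.0]
contact_force: [-5.5, -1.9, 3.1]
opening: 0.002
time: 17.88
eef_pos: [0.5165, 0.0198, 0.0382]
tcp_rot: [-0.707, 0.707, 0.001, -0.0]
contact_force: [-6.2, -1.4, 4.1]
opening: 0.002
time: 18.25
eef_pos: [0.5241, 0.0197, 0.0382]
tcp_rot: [-0.707, 0.707, 0.001, -0.001]
contact_force: [-8.8, -2.2, 6.1]
opening: 0.0
```

```bash
python3 -m crank '0 -1.5 -0.5 0 0 0; 0 -1.5 -0.5 0 0 0'; python3 -m crank '0 -1.5 0 0 0 0; 0 -1.5 0 0 0 0';  python3 -m crank '0 -1.5 0 0 0 0'; python3 -m crank '0 -1.5 0 0 0 0'
```

```text
time: 18.5
eef_pos: [0.5259, 0.0197, 0.0383]
tcp_rot: [0.707, -0.707, -0.002, 0.002]
contact_force: [-8.0, -2.5, 1.4]
opening: -0.0
time: 18.75
eef_pos: [0.5287, 0.0196, 0.0383]
tcp_rot: [0.707, -0.707, -0.002, 0.002]
contact_force: [-7.8, -2.3, 3.3]
opening: 0.0
time: 18.88
eef_pos: [0.5301, 0.0196, 0.0383]
tcp_rot: [0.707, -0.707, -0.002, 0.002]
contact_force: [-9.1, -1.5, 3.4]
opening: 0.001
time: 19.0
eef_pos: [0.5312, 0.0196, 0.0383]
tcp_rot: [0.707, -0.707, -0.003, 0.003]
contact_force: [-11.4, -3.5, 6.9]
opening: 0.001
```

```bash
python3 -m crank '0 -1 -0.5 0 0 0'; python3 -m crank '0 0 0 0 0 0';  python3 -m crank '0 -1 0 0 0 0'; python3 -m crank '0 0 0 0 0 0'
```

```text
time: 19.12
eef_pos: [0.532, 0.0196, 0.0384]
tcp_rot: [0.707, -0.707, -0.003, 0.003]
contact_force: [-9.2, -3.3, 2.0]
opening: -0.001
time: 19.25
eef_pos: [0.5327, 0.0196, 0.0384]
tcp_rot: [0.707, -0.707, -0.002, 0.002]
contact_force: [-6.0, -1.6, 0.9]
opening: 0.001
time: 19.38
eef_pos: [0.5337, 0.0196, 0.0384]
tcp_rot: [-0.707, 0.707, 0.002, -0.002]
contact_force: [-6.2, -2.6, 1.1]
opening: -0.0
time: 19.5
eef_pos: [0.5339, 0.0196, 0.0384]
tcp_rot: [-0.707, 0.707, 0.002, -0.002]
contact_force: [-5.3, -3.1, -0.1]
opening: 0.002
```

```bash
python3 -m crank '0 -1 0 0 0 0'; python3 -m crank '0 -1 0 0 0 0';  python3 -m crank '0 -0.7 0 0 0 0'; python3 -m crank '0 -0.7 0 0 0 0'
```

```text
time: 19.62
eef_pos: [0.5347, 0.0196, 0.0384]
tcp_rot: [-0.707, 0.707, 0.002, -0.002]
contact_force: [-6.9, -1.6, 0.4]
opening: -0.0
time: 19.75
eef_pos: [0.5358, 0.0196, 0.0384]
tcp_rot: [-0.707, 0.707, 0.002, -0.002]
contact_force: [-6.6, -1.7, 0.9]
opening: -0.003
time: 19.88
eef_pos: [0.5366, 0.0196, 0.0384]
tcp_rot: [-0.707, 0.707, 0.002, -0.002]
contact_force: [-5.5, -3.3, -0.1]
opening: -0.002
time: 20.0
eef_pos: [0.5374, 0.0196, 0.0384]
tcp_rot: [-0.707, 0.707, 0.002, -0.002]
contact_force: [-6.5, -2.3, -0.8]
opening: 0.005
```

```bash
for i in 1; do python3 -m crank '0 -1 0 0 0 0'; python3 -m crank '0 -1 0 0 0 0';  python3 -m crank '0 -1 0 0 0 0'; python3 -m crank '0 -1 0 0 0 0'; done | grep -E 'eef|force'
```

```text
eef_pos: [0.5379, 0.0195, 0.0383]
contact_force: [-8.1, -2.7, 2.6]
eef_pos: [0.5382, 0.0195, 0.0383]
contact_force: [-10.2, -3.1, 3.6]
eef_pos: [0.5385, 0.0196, 0.0383]
contact_force: [-12.8, -3.1, 5.4]
eef_pos: [0.5389, 0.0195, 0.0383]
contact_force: [-14.3, -3.9, 8.0]
```

```bash
(python3 -m crank '0 -0.5 -0.5 0 0 0'; python3 -m crank '0 0 0 0 0 0'; python3 -m crank '0 3 0 0 0 0; 0 3 0 0 0 0';  python3 -m crank '0 3 0 0 0 0; 0 3 0 0 0 0; 0 3 0 0 0 0'; python3 -m crank '0 3 0 0 0 0; 0 3 0 0 0 0; 0 3 0 0 0 0' )| grep -E 'eef|force'
```

```text
eef_pos: [0.5388, 0.0196, 0.0384]
contact_force: [-13.3, -3.9, 4.2]
eef_pos: [0.5388, 0.0195, 0.0384]
contact_force: [-13.7, -3.7, 5.8]
eef_pos: [0.5357, 0.0197, 0.0385]
contact_force: [-4.4, -1.7, -2.5]
eef_pos: [0.5279, 0.0201, 0.0398]
contact_force: [-4.3, 0.5, -2.3]
eef_pos: [0.5219, 0.0192, 0.042]
contact_force: [0.7, -0.5, -0.1]
```

Force has dropped to zero on backing off, so the tray seems latched. I'll retreat a little more and look.

```bash
python3 -m crank '0 15 0 0 0 0; 0 15 0 0 0 0; 0 15 -20 0 0 0; 0 15 -30 0 0 0; 0 15 -40 0 0 0'; python3 -m crank '0 0 0 0 0 0; 0 0 0 0 0 0'
python3 - <<'E'
from h import *
from fit import W
st=readout.get_state(); im=save('wrist','w9'); print(st['eef_pos'])
p=[.6705,.0172,-.0155]
print(proj('wrist',[W(p,np.array([-.135,0,.06])),W(p,np.array([-.095,0,.076]))],st))
a=save('scene','s9'); cv2.imwrite('pics/z9.png',cv2.resize(a[150:300,220:400],None,fx=4,fy=4,interpolation=cv2.INTER_CUBIC)[:,:,::-1])
E
```

```text
time: 22.38
eef_pos: [0.4423, 0.0198, 0.13]
tcp_rot: [-0.707, 0.707, 0.001, -0.001]
contact_force: [-0.5, 0.5, 0.4]
opening: 0.001
time: 22.62
eef_pos: [0.4439, 0.0197, 0.1298]
tcp_rot: [-0.707, 0.707, 0.0, -0.0]
contact_force: [0.3, 0.3, 0.2]
opening: 0.002
[0.44385025 0.01969865 0.12976263]
[[320.74613111  81.37265118]
 [321.65314035  18.55441662]]
```

View pics/w9.png

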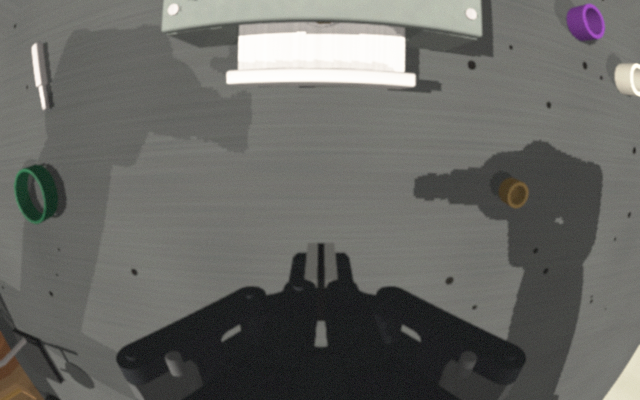

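View pics/z9.png

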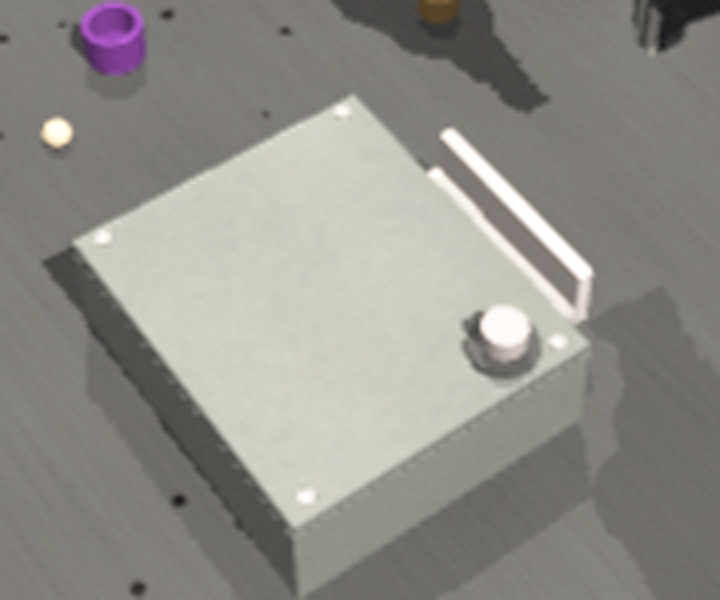

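The scene image puts the tray front's edge ends at (332,183) and (367,217.5), within half a pixel of where they were at the start. The tray is shut and has stayed in for about 2 s unheld. The button is up and the other parts look undisturbed.

```bash
python3 -m crank '0 0 0 0 0 0; 0 0 0 0 0 0; 0 0 0 0 0 0; 0 0 0 0 0 0'
python3 - <<'E'
from h import *
b=save('scene','s10').astype(int); a=cv2.imread('pics/s9.png')[:,:,::-1].astype(int); a0=cv2.imread('pics/scene0.png')[:,:,::-1].astype(int)
print('diff now/start', np.abs(b-a)[170:300,230:375].mean(), np.abs(b-a0)[170:300,230:375].mean())
print(ctrl.sign_off())
E
```

```text
time: 23.22
eef_pos: [0.4446, 0.0196, 0.1302]
tcp_rot: [-0.707, 0.707, 0.0, -0.0]
contact_force: [0.2, 0.5, 0.4]
opening: 0.001
diff now/start 0.8568523430592396 1.6722015915119364
the job is handed in; nothing more can be done
None
```

The job is handed in at about 23 s of the 69 s allowed. My last checks showed the tray latched shut, but there is no view of the cup from after the tray closed.

- **Release:** I pressed the button about 9 mm, with readings up to about 6 N, and the pictures showed the tray popped out.
- **Cup:** I gripped the brass wide cup, set it in the recess and let go. A view from nearly overhead had it upright and centred to about 1 mm.
- **Latch:** I pushed the tray in slowly. The force eased at about 11 N, then rose steeply to about 14 N along the push (17 N in total), which matches the buffer after the click. That is slightly short of the 15 N that would make it certain.
- **After letting go:** The tray front came back to its starting position in the scene picture, within half a pixel, and stayed there unheld for about 3 s. The button was up and the arm was clear of everything.
- **Other parts:** The small cup, drum band, punch and bead, and the purple and white look-alikes, looked undisturbed in the pictures. I did not measure their positions again.

The scene and top cameras disagreed by 4 to 8 mm in y for the caddy and the cup, so I settled the positions with the wrist camera.

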